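# Check a port cap on the thread gauge and sort it

### The arm

A 7-joint arm with a two-finger parallel gripper is mounted at the origin on the work surface. World frame = base frame: x ahead of the robot, y to its left, z up, the work surface at z = 0. Lengths are in m, angles in degrees, forces in N, time in s.
With the tool pointing down it reaches from about 0.35 to 0.9 m from the base axis. Payload 8.1 kg.
Tool frame: the origin (TCP) lies midway between the tips of the shut fingers; the grasp point (between the pads) lies 19 mm behind it (arm.pinch_z is the distance from the TCP to the grasp point, in m); z points along the fingers, y is the line along which they close (so a half turn about z gives the same grasp; the last joint's range is limited). The gripper opens to 92 mm and grips with 3 to 60 N. Pads are 19 mm wide; open, the fingers measure 130 mm over their backs; the gripper's body (75 mm by 190 mm) begins 47 mm behind the grasp point.
Start: joints at [-76.811, 24.895, 1.432, 90.138, -0.665, 64.973, -4.303], TCP at [0.204, 0.591, 0.227] pointing down, gripper open.
Joint ranges: [-149.89, 149.89], [-25.12, 119.58], [-72.63, 75.52], [4.76, 147.25], [-75.54, 255.54], [6.69, 114.76], [-157.13, 157.13]. Speed limits (degrees/s): [127.2, 127.2, 172.46, 172.46, 180, 180, 180].

### API

Orientations are given as [roll, pitch, yaw] about the fixed x, y, z axes, in that order (R = Rz(yaw) Ry(pitch) Rx(roll)).
In Python, from cell import get_obs, grab_frame, hand_in, models, arm gives the robot as it stands. The module is installed in compiled form; this text tells all that it offers.
- The arm moves only by the tool drive_tool, never from a script. Its argument "plan" is a list of rows, each a list of 3 entries, a list of its own where there are three numbers: the gripper command: -1 is shut, 1 is fully open, values between are in proportion, then the shift along the world's x, y, z normalised to -1 to 1, where 1 is 0.04 m, then the turn about the world's z normalised to -1 to 1, where 1 is 6 degrees. A call has 1 to 12 rows; each row shifts and turns the commanded pose from where the row before left it; what a row does not reach is not made up. A row lasts 1/8 s, in which the tool goes at most 62.5 mm and 10.7 degrees, less where a joint would pass 70% of its speed; a pose out of reach is approached as far as the arm can. A call with a number of a shift or a turn outside -1 to 1 is refused whole. A call with a gripper value outside its range is refused whole. The fingers move at their own pace and stop on an object; "newtons" is the grip in N (left out, the last holds). Time passes only in rows, so rows that do not move let the fingers close. It gives the time, the measured TCP pose, the force, the opening and the grip force at its end, in the units of the state.
- get_obs(): the state, without advancing time (a new reading comes with each control period).
- grab_frame(name): name is "scene" or "side" or "wrist"; returns a dict with "pixels" (480x640x3 uint8, red, green, blue), "fovy" (degrees; the focal length in pixels is half the picture's height over the tangent of half this angle, whatever the lens; pixels are square), "cx", "cy" (the principal point, pixels), "extrinsics" (4x4, takes a point from camera to world coordinates). Camera axes: x right, y down, z forward; pixel columns grow to the right and rows downward; lengths in m; the calibration is good to about 2 mm. A picture is of the moment at which its call begins. There is no depth.
- hand_in(): hands the job in; it is judged then, once.
Trained networks look in a picture, given as the dict that the camera call returned (one of the last four; its "shot" number tells which), for a name from the list of things; names that differ only in an ending like _2 or _b are one class to them, and where a whole thing is asked for, a point or a joint stands for the part that bears it (a point fixed in the world has none). Each returns a list of dicts, best first, with "score" (0 to 1); they miss things now and then, are a little off and sometimes report something else, mostly with a low value. They report only what shows in the picture. A call takes as long as a camera call. They do not tell look-alikes from the thing itself.
- models.boxes_of(query, picture): "pixel" ([row, column] in pixels, amid what is visible of it).
- models.trace(query, picture): "region" (480x640 bool, what is visible of it) and "pixel" ([row, column] in pixels, amid what is visible of it).
- models.pinpoint(query, picture): "pixel" ([row, column] in pixels: a listed point, or the origin of a listed thing).
The state is a dict: "clock": time; "joints": joint angles; "joint_velocities": joint speeds; "tau": joint torques, N m; "ee_pos": TCP position; "orientation": TCP orientation; "force": force on the tool from outside, world axes, zero at the start; "ft_torque": the same for the moment, N m; "finger_gap": finger opening in m; "grasp_force": force on a finger pad.
Only numpy, scipy, OpenCV 4.12 (cv2) and the standard library are available. Lean on these libraries where they do the work, as an engineer would, in place of code of your own. Each camera call takes 0.05 s, during which the arm holds its last target. There are 200 camera calls.

### The job

A steel cap has been set on the threaded gauge post of the gauge block: turn it clockwise (seen from above) as far as it will go, to see whether it screws fully home. Then turn it back, lift it off and stand it upright in the square tray if it went fully home, or in the round dish if it stuck part-way. Leave the other cap, waiting on the square black rubber seat of the same block, where it is.

Things in the scene. Friction and masses are not known exactly. Their poses are not given: they have to be found in the camera images.
- cap_a: Dark steel screw cap, outside the same as the other one: knurled body 48 mm across, 36 mm high, on top an upright grip bar 14 mm thick, 44 mm long, 25 mm high (61 mm over all). Origin: centre of the underside, z up, x along the bar (a half turn makes no difference). 0.10 to 0.19 kg. One cap's thread is sound, the other's spoilt, which cannot be seen; either may be the one on the gauge.
- cap_b: Dark steel screw cap, outside the same as the other one: knurled body 48 mm across, 36 mm high, on top an upright grip bar 14 mm thick, 44 mm long, 25 mm high (61 mm over all). Origin: centre of the underside, z up, x along the bar (a half turn makes no difference). 0.10 to 0.19 kg. One cap's thread is sound, the other's spoilt, which cannot be seen; either may be the one on the gauge.
- gauge: Fixed aluminium gauge block: plate 78 mm (x) by 215 mm (y), 12 mm thick, carrying both caps. Origin at table height on the axis of the threaded steel post, which has a steel shoulder 52 mm across, its top at z = 24 mm, and two small steel index ribs in line with the block's x axis. The parking seat, a square black rubber block 66 mm wide, is at y = +130 mm.
- thread (a point): The gauge thread, on the shoulder's top; axes as the block. The cap starts with its bar along x (within 5 degrees), underside 6.5 mm up. A sound cap turns 80 degrees clockwise, sinking evenly 6 mm; follow it down. A spoilt one stops dead at 35 to 40 degrees. To remove: turn back, rising, to within 10 degrees of the start (a stop lies 20 degrees past it), lift 40 mm, clear of the post.
- tray: Fixed square aluminium tray, 130 mm by 130 mm, 24 mm high, walls 4 mm, floor 5 mm thick. Origin at the centre of its underside. For a cap that went fully home.
- dish: Fixed round aluminium dish, 132 mm across, 24 mm high, wall 4 mm, floor 4 mm thick. Origin at the centre of its underside. For a cap that stuck part-way. Tray and dish may change sides.
Things that resemble listed ones, but are neither listed nor needed, are in the scene too. Of the things like the gauge, leave any that is orange or purple; of the rest the larger one is meant.

How it is judged (in metres and radians):
On the way:
1. the cap on the gauge has been turned clockwise as far as it goes: fully home (70 degrees or more, within 2.5 mm of home height) or, if spoilt, to where it sticks (27 degrees or more) (((horizontal distance between cap_a and gauge below 0.006 m and angle between the x axis of cap_a and the x axis of gauge, either way round above 1.22 rad and z of cap_a in the frame of gauge below 0.027 m) or (horizontal distance between cap_b and gauge below 0.006 m and angle between the x axis of cap_b and the x axis of gauge, either way round above 0.47 rad and z of cap_b in the frame of gauge below 0.0305 m))), for 0.2 s.
At the end, for the whole second after the job is handed in: The tested cap stands upright (within 11 degrees) and at rest on the floor of the square tray (within 60 mm of its centre) if it went fully home, or of the round dish (within 50 mm of its centre) if it stuck part-way; the other cap is within 20 mm of where it started on the rubber seat (((horizontal distance between cap_a and tray below 0.06 m and z of cap_a in the frame of tray below 0.012 m and angle between cap_a's own z axis and vertical below 0.2 rad and linear speed of cap_a below 0.02 m/s and distance of cap_b from where it was at the start of the episode below 0.02 m) or (horizontal distance between cap_b and dish below 0.05 m and z of cap_b in the frame of dish below 0.012 m and angle between cap_b's own z axis and vertical below 0.2 rad and linear speed of cap_b below 0.02 m/s and distance of cap_a from where it was at the start of the episode below 0.02 m))); the robot touches nothing.
It also fails if it takes over 45 s, if anything falls off the work surface, if the arm or the gripper's body presses on something with over 40 N, if the wrist force passes 120 N, or if a joint passes its speed limit or range.

## Working session

There is one attempt and no reset: what is moved stays moved. The work goes in short steps, Python scripts to look and compute and a tool call to move; the robot and the scene stay as the last step left them, time stands still between calls to the robot, and variables do not carry over. Pictures are saved under pics/ and viewed, at most 10 in all, crops included, and the job is handed in when it is done.

Besides the shell and the picture viewer there is one more tool, called after ">>>" as name(argument=value, ...), one argument or row to a line, values as JSON. drive_tool: Moves the arm, as the interface text tells. Its arguments: {"type":"object","properties":{"plan":{"type":"array","items":{"type":"array"}},"newtons":{"type":"number"}},"required":["plan"]}

```bash
mkdir -p pics
cat > h.py <<'E'
from cell import get_obs, grab_frame, hand_in, models, arm
import numpy as np, cv2
def save(p,n): cv2.imwrite('pics/'+n,cv2.cvtColor(p['pixels'],cv2.COLOR_RGB2BGR))
def back(p,rc,z):
    f=240/np.tan(np.radians(p['fovy'])/2); E=np.array(p['extrinsics'])
    d=E[:3,:3]@np.array([(rc[1]-p['cx'])/f,(rc[0]-p['cy'])/f,1]); o=E[:3,3]
    return (o+d*(z-o[2])/d[2])
E
python3 - <<'E'
from h import *
for n in ('scene','side'):
    p=grab_frame(n); save(p,n+'0.png')
    print(n,np.round(np.array(p['extrinsics'])[:3,3],2))
    for q,z in (('gauge',0),('thread',.024),('cap_a',.03),('tray',0),('dish',0)):
        for r in models.pinpoint(q,p)[:4]: print(q,np.round(r['pixel']),round(r['score'],2),np.round(back(p,r['pixel'],z),3))
o=get_obs();print({k:np.round(v,3) for k,v in o.items()},arm.pinch_z)
E
```

```text
scene [1.19 0.17 0.93]
gauge [190. 182.] 0.69 [ 0.278 -0.452  0.   ]
gauge [306. 284.] 0.62 [ 0.574 -0.071  0.   ]
gauge [216. 268.] 0.56 [ 0.315 -0.195  0.   ]
thread [300. 284.] 0.91 [ 0.574 -0.071  0.024]
thread [249. 461.] 0.87 [0.328 0.287 0.024]
thread [183. 180.] 0.68 [ 0.278 -0.454  0.024]
thread [212. 264.] 0.67 [ 0.326 -0.2    0.024]
cap_a [295. 284.] 0.83 [ 0.565 -0.073  0.03 ]
cap_a [298. 345.] 0.71 [0.539 0.057 0.03 ]
tray [336. 475.] 0.66 [0.544 0.337 0.   ]
dish [250. 199.] 0.65 [ 0.467 -0.321  0.   ]
side [0.33 0.56 0.83]
gauge [230. 375.] 0.77 [ 0.335 -0.186  0.   ]
gauge [445. 349.] 0.72 [0.327 0.289 0.   ]
gauge [255. 256.] 0.69 [ 0.577 -0.066  0.   ]
gauge [156. 411.] 0.63 [ 0.273 -0.451  0.   ]
thread [444. 351.] 0.95 [0.324 0.293 0.024]
thread [218. 381.] 0.83 [ 0.328 -0.201  0.024]
thread [250. 257.] 0.82 [ 0.573 -0.062  0.024]
thread [153. 410.] 0.73 [ 0.277 -0.435  0.024]
cap_a [300. 256.] 0.9 [0.542 0.062 0.03 ]
cap_a [242. 259.] 0.7 [ 0.573 -0.08   0.03 ]
tray [448. 210.] 0.71 [0.548 0.334 0.   ]
dish [179. 323.] 0.86 [ 0.478 -0.325  0.   ]
{'clock': np.float64(0.6), 'joints': array([-76.811,  24.894,   1.432,  90.137,  -0.663,  64.974,  -4.303]), 'joint_velocities': array([-0.009, -0.015,  0.008,  0.027,  0.056, -0.007, -0.042]), 'tau': array([-1.0000e-03, -6.6734e+01,  9.8300e-01, -3.1470e+01, -6.1000e-02,
        3.3000e-02,  0.0000e+00]), 'ee_pos': array([0.204, 0.591, 0.227]), 'orientation': array([1.79996e+02, 2.00000e-03, 1.60930e+02]), 'force': array([ 0.771, -0.822,  0.133]), 'ft_torque': array([-0.009,  0.006, -0.082]), 'grasp_force': np.float64(0.0), 'finger_gap': np.float64(0.092)} 0.0188
```

View pics/scene0.png

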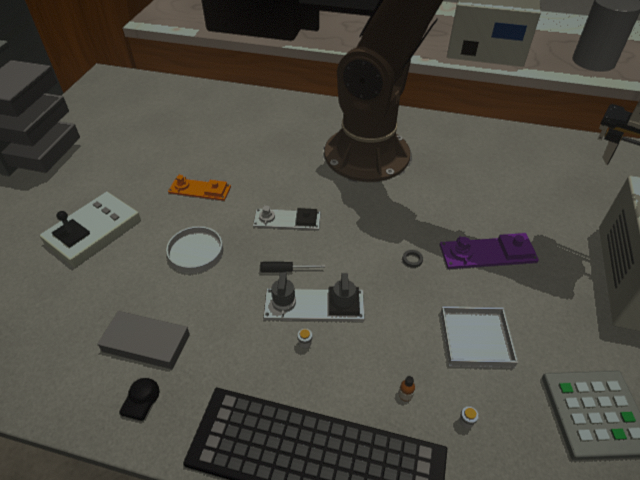

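View pics/side0.png

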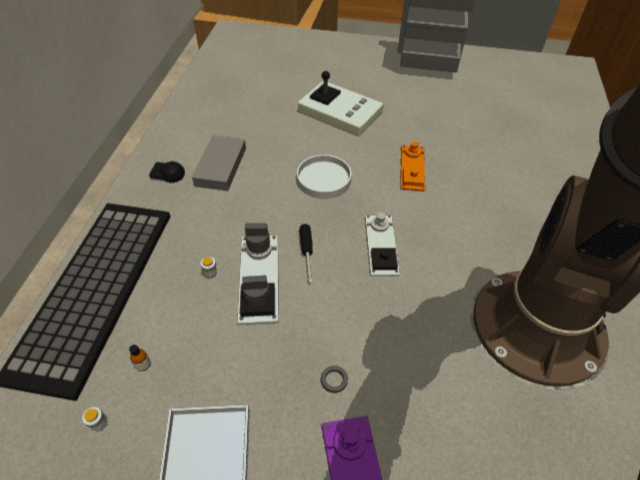

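Gauge-like things in the scene picture (row, column): orange (190,199), small silver (218,287), large silver carrying both dark caps (303,313), purple (250,490). Orange and purple are excluded. Of the two silver ones, the large one is meant: it is bigger and carries the caps. I'll confirm this in a crop.

Run:
```python
import cv2
i=cv2.imread('pics/scene0.png')[195:335,235:385]
cv2.imwrite('pics/crop.png',cv2.resize(i,None,fx=4,fy=4,interpolation=cv2.INTER_CUBIC))
```

```text
(no output)
```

View pics/crop.png

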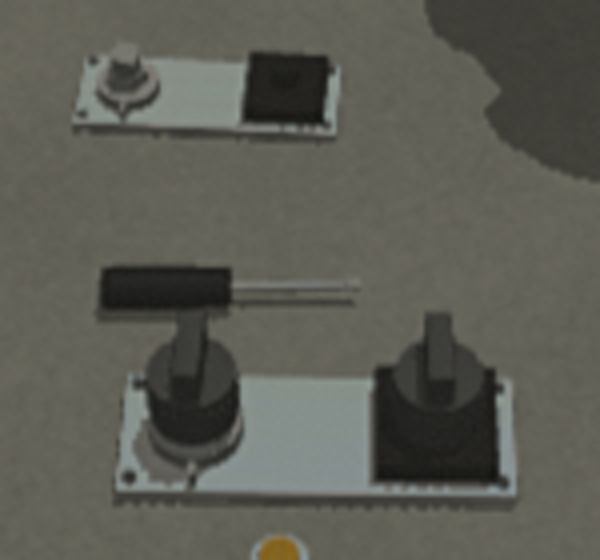

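>>> drive_tool(
  plan=[
    [1,[0.46,-0.82,0],0.28],
    [1,[0.46,-0.82,0],0.28],
    [1,[0.46,-0.82,0],0.28],
    [1,[0.46,-0.82,0],0.28],
    [1,[0.46,-0.82,0],0.28],
    [1,[0.46,-0.82,0],0.28],
    [1,[0.46,-0.82,0],0.28],
    [1,[0.46,-0.82,0],0.28],
    [1,[0.46,-0.82,0],0.28],
    [1,[0.46,-0.82,0],0.28],
    [1,[0.46,-0.82,0],0.28],
    [1,[0.46,-0.82,0],0.28],
  ],
)

```text
clock: 2.1
ee_pos: [0.4256, 0.196, 0.227]
orientation: [180.0, 0.0, -178.9]
force: [0.4, 0.5, 0.1]
finger_gap: 0.0916
grasp_force: 0.0
```

>>> drive_tool(
  plan=[
    [1,[0.46,-0.82,0],0.28],
    [1,[0.46,-0.82,0],0.28],
    [1,[0.46,-0.82,0],0.28],
    [1,[0.46,-0.82,0],0.28],
    [1,[0.46,-0.82,0],0.28],
    [1,[0.46,-0.82,0],0.28],
    [1,[0.46,-0.82,0],0.28],
    [1,[0.46,-0.82,0],0.28],
    [1,[0,0,0],0],
    [1,[0,0,0],0],
  ],
)

```text
clock: 3.35
ee_pos: [0.572, -0.0647, 0.2266]
orientation: [180.0, -0.0, -165.5]
force: [-0.2, 1.2, 0.1]
finger_gap: 0.0921
grasp_force: 0.0
```

Run:
```python
from h import *
p=grab_frame('wrist'); save(p,'w1.png')
E=np.array(p['extrinsics']);print(np.round(E,3))
for q,z in (('gauge',0),('thread',.024),('cap_a',.0305)):
    for r in models.pinpoint(q,p)[:4]: print(q,np.round(r['pixel']),round(r['score'],2),np.round(back(p,r['pixel'],z),4))
o=get_obs();print(o['ee_pos'],o['orientation'],o['joints'],o['clock'])
```

```text
[[-0.251  0.939  0.235  0.508]
 [ 0.968  0.243  0.062 -0.081]
 [ 0.001  0.243 -0.97   0.386]
 [ 0.     0.     0.     1.   ]]
thread [26. 52.] 0.41 [ 0.4783 -0.309   0.024 ]
cap_a [210. 311.] 0.65 [ 0.5699 -0.0713  0.0305]
cap_a [210. 459.] 0.62 [0.5378 0.0542 0.0305]
[ 0.57198002 -0.06410647  0.22685399] [ 1.79972589e+02  8.34867892e-03 -1.65382017e+02] [-11.23245012  20.43520718  16.73075184  98.24726506  -6.55245375
  62.27116612 112.1764472 ] 3.55
```

View pics/w1.png

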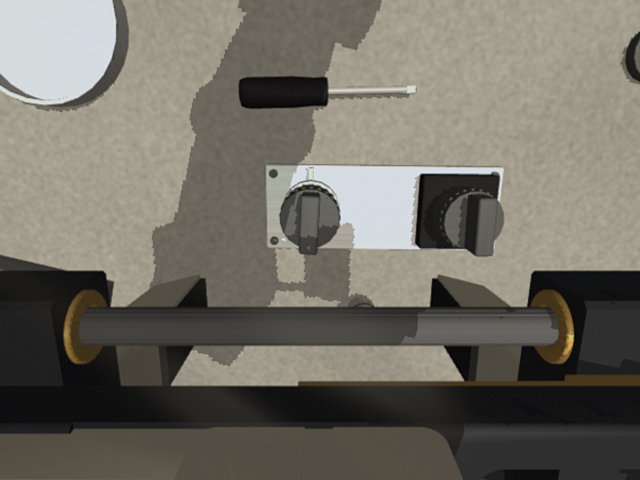

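Run:
```python
import cv2
i=cv2.imread('pics/w1.png')[155:265,255:355]
cv2.imwrite('pics/c2.png',cv2.resize(cv2.convertScaleAbs(i,alpha=1.6,beta=10),None,fx=5,fy=5,interpolation=cv2.INTER_CUBIC))
```

```text
(no output)
```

View pics/c2.png

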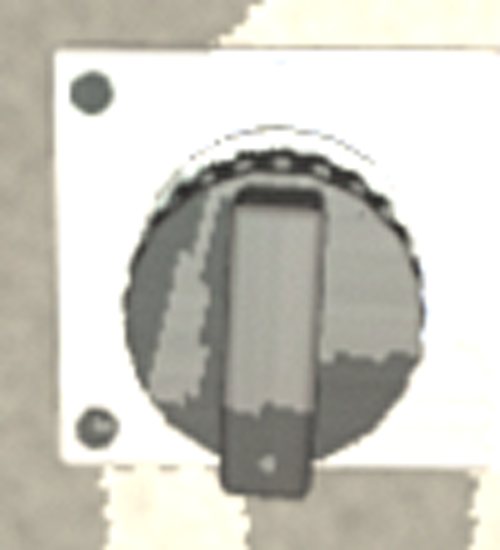

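Run:
```python
from h import *
p=grab_frame('wrist')
a=back(p,(196,310.8),.0915);b=back(p,(253.4,307.8),.0915);d=b-a
print(a,b,(a+b)/2,np.linalg.norm(d),np.degrees(np.arctan2(d[1],d[0])))
c=[back(p,x,.012) for x in ((166,502),(166,266),(247.5,502.5),(247.7,267))];print(np.round(c,4))
for u,v in ((1,0),(3,2),(2,0),(3,1)):
  d=c[u]-c[v];print(np.linalg.norm(d),np.degrees(np.arctan2(d[1],d[0])))
y=(c[0]-c[1]);y/=np.linalg.norm(y);print('seat side',y)
```

```text
[ 0.54976216 -0.07492393  0.0915    ] [ 0.59192459 -0.06643647  0.0915    ] [ 0.57084338 -0.0706802   0.0915    ] 0.04300822478186003 11.3817439255799
[[ 0.4914  0.0861  0.012 ]
 [ 0.5449 -0.119   0.012 ]
 [ 0.5626  0.1137  0.012 ]
 [ 0.6188 -0.1012  0.012 ]]
0.21197328156181408 -75.39146567345233
0.22214155040447903 -75.35573966883146
0.07635499669770425 21.196818502262897
0.07600231837495275 13.547245183450709
seat side [-0.2522135   0.96767161  0.        ]
```

The crop confirms it: the large silver block is the gauge, with the cap on its post. In the wrist picture the bar runs from (196,311) to (253,308). Cap centre is about (0.571, -0.0705), bar yaw 11.4°, block yaw 14.5°.

>>> drive_tool(
  plan=[
    [1,[-0.03,-0.15,0],-0.53],
    [1,[0,0,-0.8],0],
    [1,[0,0,-0.8],0],
    [1,[0,0,-0.8],0],
    [1,[0,0,-0.8],0],
    [1,[0,0,-0.5],0],
    [1,[0,0,-0.22],0],
    [1,[0,0,0],0],
    [1,[0,0,0],0],
  ],
  newtons=40,
)

```text
clock: 4.72
ee_pos: [0.5717, -0.0712, 0.0709]
orientation: [-180.0, 0.1, -168.6]
force: [0.9, -0.3, -1.0]
finger_gap: 0.0914
grasp_force: 0.0
```

>>> drive_tool(
  plan=[
    [-0.5,[0,0,0],0],
    [-0.7,[0,0,0],0],
    [-1,[0,0,0],0],
    [-1,[0,0,0],0],
    [-1,[0,0,0],0],
    [-1,[0,0,0],0],
  ],
  newtons=40,
)

```text
clock: 5.48
ee_pos: [0.571, -0.0713, 0.0699]
orientation: [180.0, -0.0, -168.6]
force: [-0.2, -0.0, 0.2]
finger_gap: 0.0366
grasp_force: 0.0
```

>>> drive_tool(
  plan=[
    [-1,[0,0,0],0],
    [-1,[0,0,0],0],
    [-1,[0,0,0],0],
    [-1,[0,0,0],0],
  ],
)

```text
clock: 5.98
ee_pos: [0.571, -0.0713, 0.07]
orientation: [180.0, 0.0, -168.6]
force: [0.1, -0.1, -0.6]
finger_gap: 0.0137
grasp_force: 39.9
```

>>> drive_tool(
  plan=[
    [-1,[0,0,-0.009],-0.8],
    [-1,[0,0,-0.009],-0.8],
    [-1,[0,0,-0.009],-0.8],
    [-1,[0,0,-0.009],-0.8],
    [-1,[0,0,-0.009],-0.8],
    [-1,[0,0,0],0],
  ],
)

```text
clock: 6.72
ee_pos: [0.5711, -0.0711, 0.0681]
orientation: [-180.0, 0.0, 167.4]
force: [-0.2, 1.2, -0.2]
finger_gap: 0.0138
grasp_force: 39.9
```

```bash
python3 -c "
from h import *
o=get_obs();print(o['ft_torque'],o['force'],o['orientation'])"
```

```text
[ 0.1105444  -0.06120981 -0.01774251] [-0.17857989  1.22528342 -0.19740475] [-1.79993820e+02  5.37703035e-03  1.67390530e+02]
```

>>> drive_tool(
  plan=[
    [-1,[0,0,-0.007],-0.6],
    [-1,[0,0,-0.007],-0.6],
    [-1,[0,0,-0.007],-0.6],
    [-1,[0,0,-0.007],-0.6],
    [-1,[0,0,0],0],
    [-1,[0,0,0],0],
  ],
)

```text
clock: 7.48
ee_pos: [0.571, -0.0714, 0.0671]
orientation: [-180.0, 0.0, 153.1]
force: [-0.2, -0.3, 1.6]
finger_gap: 0.0137
grasp_force: 39.9
```

```bash
python3 -c "
from h import *
o=get_obs();print(o['ft_torque'],o['force'],o['orientation'])"
```

```text
[-0.18052222  0.03449432 -0.0057542 ] [-0.24772702 -0.30028233  1.58281732] [-1.79998312e+02  3.78522064e-03  1.53075725e+02]
```

>>> drive_tool(
  plan=[
    [-1,[0,0,-0.007],-0.6],
    [-1,[0,0,-0.007],-0.6],
    [-1,[0,0,0],0],
    [-1,[0,0,0],0],
  ],
)

```text
clock: 7.98
ee_pos: [0.571, -0.0713, 0.0665]
orientation: [180.0, 0.0, 145.9]
force: [-0.3, -1.8, 1.5]
finger_gap: 0.0135
grasp_force: 39.9
```

```bash
python3 -c "
from h import *
o=get_obs();print(o['ft_torque'],o['force'],o['orientation'],o['finger_gap'])"
```

```text
[-0.15848408  0.04646827  0.02073699] [-0.33732376 -1.80297883  1.47848892] [1.79995821e+02 3.06854397e-03 1.45862218e+02] 0.013522549051491443
```

Turned 45° with no torque, past where a spoilt cap would stop. I'll continue.

>>> drive_tool(
  plan=[
    [-1,[0,0,-0.008],-0.7],
    [-1,[0,0,-0.008],-0.7],
    [-1,[0,0,-0.008],-0.7],
    [-1,[0,0,-0.008],-0.7],
    [-1,[0,0,-0.008],-0.7],
    [-1,[0,0,-0.008],-0.7],
    [-1,[0,0,0],0],
    [-1,[0,0,0],0],
  ],
)

```text
clock: 8.98
ee_pos: [0.5711, -0.0713, 0.0646]
orientation: [180.0, 0.0, 120.7]
force: [-0.4, -0.2, 3.7]
finger_gap: 0.0137
grasp_force: 39.9
```

Run:
```python
from h import *
o=get_obs();print(o['ft_torque'],o['force'],o['orientation'],o['finger_gap'])
p=grab_frame('scene');save(p,'s2.png')
q=grab_frame('side');
i=np.hstack([cv2.resize(p['pixels'][220:340,230:380],None,fx=2.6,fy=2.6),cv2.resize(q['pixels'][190:310,180:330],None,fx=2.6,fy=2.6)])
save({'pixels':i},'s2c.png')
```

```text
[-0.11638339  0.16872984  0.07030061] [-0.41806193 -0.15976834  3.73304512] [1.79984852e+02 6.22959382e-03 1.20677474e+02] 0.013692703021015497
```

View pics/s2c.png

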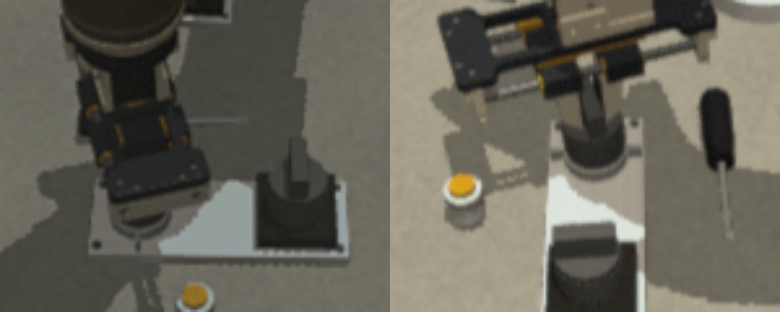

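The bar turns with the fingers (side view, crop about (100,595)). Angle is about 74° from the block's x axis. Now the last degrees, gently.

>>> drive_tool(
  plan=[
    [-1,[0,0,-0.004],-0.35],
    [-1,[0,0,-0.004],-0.35],
    [-1,[0,0,-0.004],-0.35],
    [-1,[0,0,0],0],
    [-1,[0,0,0],0],
  ],
)

```text
clock: 9.7
ee_pos: [0.5715, -0.0712, 0.0641]
orientation: [180.0, 0.0, 114.3]
force: [1.3, 0.8, 2.6]
finger_gap: 0.0136
grasp_force: 39.9
```

```bash
python3 -c "
from h import *
o=get_obs();print(o['ft_torque'],o['force'],o['orientation'],o['finger_gap'],o['joints'][6])"
```

```text
[-0.04213027 -0.50319857  0.02470439] [1.34306245 0.84320588 2.62803137] [1.79961667e+02 2.52695878e-02 1.14280950e+02] 0.013608166425048621 52.85590470045685
```

>>> drive_tool(
  plan=[
    [-1,[0,0,-0.003],-0.35],
    [-1,[0,0,-0.003],-0.35],
    [-1,[0,0,0],-0.3],
    [-1,[0,0,0],0],
    [-1,[0,0,0],0],
  ],
)

```text
clock: 10.32
ee_pos: [0.5716, -0.0712, 0.064]
orientation: [179.9, 0.0, 108.3]
force: [5.1, 0.7, 3.0]
finger_gap: 0.0138
grasp_force: 40.1
```

```bash
python3 -c "
from h import *
o=get_obs();print(o['ft_torque'],o['force'],o['orientation'],o['finger_gap'],o['joints'][6])"
```

```text
[ 0.13587736 -1.32800362  0.39876302] [5.12326235 0.73795604 2.97861336] [1.79943837e+02 2.58140947e-02 1.08278049e+02] 0.013786575787154438 48.185446432263696
```

It now stops: torque is rising at about 83° and it has sunk 6 mm, so it is fully home and goes to the tray. Turning back.

>>> drive_tool(
  plan=[
    [-1,[-0.01,0,0.005],0.83],
    [-1,[0,0,0.01],0.83],
    [-1,[0,0,0.01],0.83],
    [-1,[0,0,0.01],0.83],
    [-1,[0,0,0.01],0.83],
    [-1,[0,0,0.01],0.83],
    [-1,[0,0,0.01],0.83],
    [-1,[0,0,0.01],0.83],
    [-1,[0,0,0],0],
  ],
)

```text
clock: 11.45
ee_pos: [0.5699, -0.0712, 0.0666]
orientation: [-180.0, -0.1, 148.0]
force: [1.9, 1.1, 2.3]
finger_gap: 0.0135
grasp_force: 39.9
```

>>> drive_tool(
  plan=[
    [-1,[0,0,0.01],0.83],
    [-1,[0,0,0.01],0.83],
    [-1,[0,0,0.01],0.83],
    [-1,[0,0,0.01],0.83],
    [-1,[0,0,0.01],0.83],
    [-1,[0,0,0.01],0.83],
    [-1,[0,0,0.01],0.83],
    [-1,[0,0,0.01],0.83],
    [-1,[0,0,0],0],
    [-1,[0,0,0],0],
  ],
)

```text
clock: 12.7
ee_pos: [0.5697, -0.0718, 0.0696]
orientation: [-180.0, -0.1, -172.3]
force: [-0.7, -2.7, 1.0]
finger_gap: 0.0138
grasp_force: 39.9
```

```bash
python3 -c "
from h import *
o=get_obs();print(o['ft_torque'],o['force'],o['orientation'],o['finger_gap'],o['joints'][6])"
```

```text
[-0.40010062  0.08964341 -0.07789113] [-0.69520797 -2.74784124  1.01461125] [-1.79991627e+02 -9.82760601e-02 -1.72263066e+02] 0.013822064042250531 110.54558005007111
```

Tool yaw is 187.7°. I'll add 3° more, then try a gentle lift.

>>> drive_tool(
  plan=[
    [-1,[0,0,0.01],0.5],
    [-1,[0,0,0.08],0],
    [-1,[0,0,0.1],0],
    [-1,[0,0,0],0],
  ],
)

```text
clock: 13.2
ee_pos: [0.5705, -0.0711, 0.0778]
orientation: [180.0, -0.0, -169.1]
force: [-0.6, 0.0, -1.8]
finger_gap: 0.0137
grasp_force: 39.9
```

>>> drive_tool(
  plan=[
    [-1,[0,0,0.7],0],
    [-1,[0,0,0.8],0],
    [-1,[0,0,0.8],0],
    [-1,[0,0,0.5],0],
    [-1,[0,0,0],0],
  ],
)

```text
clock: 13.82
ee_pos: [0.5714, -0.0713, 0.1909]
orientation: [-180.0, 0.2, -169.1]
force: [0.0, 0.5, -2.2]
finger_gap: 0.0137
grasp_force: 39.9
```

>>> drive_tool(
  plan=[
    [-1,[-0.05,0.6,0],0],
    [-1,[-0.05,0.9,0],0],
    [-1,[-0.06,1,0],0],
    [-1,[-0.06,1,0],0],
    [-1,[-0.06,1,0],0],
    [-1,[-0.06,1,0],0],
    [-1,[-0.06,1,0],0],
    [-1,[-0.06,1,0],0],
    [-1,[-0.06,1,0],0],
    [-1,[-0.05,0.9,0],0],
    [-1,[-0.05,0.75,0],0],
    [-1,[0,0,0],0],
  ],
)

```text
clock: 15.32
ee_pos: [0.5438, 0.3379, 0.1876]
orientation: [180.0, -0.2, -168.8]
force: [0.5, -0.1, -1.0]
finger_gap: 0.0136
grasp_force: 39.9
```

Run:
```python
from h import *
p=grab_frame('wrist'); q=grab_frame('side')
for f in (p,q):
    for r in models.pinpoint('tray',f)[:2]: print(np.round(r['pixel']),round(r['score'],2),back(f,r['pixel'],0))
save({'pixels':cv2.resize(np.hstack([p['pixels'],q['pixels']]),(800,300))},'t.png')
o=get_obs();print(o['ee_pos'],o['finger_gap'],o['orientation'])
```

```text
[224. 316.] 0.84 [0.55029267 0.33781349 0.        ]
[448. 208.] 0.92 [0.55049736 0.3341204  0.        ]
[0.54591254 0.33318412 0.18890241] 0.013936500405025861 [-1.79934381e+02 -5.31091504e-02 -1.69165497e+02]
```

View pics/t.png

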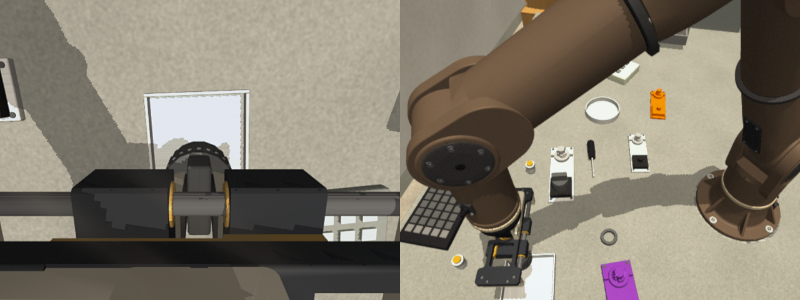

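The cap hangs upright over the tray, tray centre about (0.550, 0.336), and the other cap is still on its seat. Lowering.

>>> drive_tool(
  plan=[
    [-1,[0.1,0.05,-0.6],0],
    [-1,[0,0,-0.8],0],
    [-1,[0,0,-0.8],0],
    [-1,[0,0,-0.7],0],
    [-1,[0,0,-0.4],0],
    [-1,[0,0,-0.15],0],
    [-1,[0,0,-0.06],0],
    [-1,[0,0,0],0],
    [-1,[0,0,0],0],
  ],
)

```text
clock: 16.65
ee_pos: [0.5502, 0.337, 0.05]
orientation: [180.0, 0.1, -169.1]
force: [0.5, -0.7, -1.5]
finger_gap: 0.014
grasp_force: 39.9
```

>>> drive_tool(
  plan=[
    [-1,[0,0,-0.05],0],
    [-1,[0,0,-0.04],0],
    [-1,[0,0,-0.03],0],
    [-1,[0,0,0],0],
    [-1,[0,0,0],0],
  ],
)

```text
clock: 17.27
ee_pos: [0.5498, 0.3367, 0.0444]
orientation: [180.0, 0.0, -169.1]
force: [0.5, 0.8, -1.2]
finger_gap: 0.0136
grasp_force: 39.9
```

>>> drive_tool(
  plan=[
    [-1,[0,0,-0.02],0],
    [-1,[0,0,-0.01],0],
    [-1,[0,0,0],0],
    [-1,[0,0,0],0],
  ],
)

```text
clock: 17.77
ee_pos: [0.55, 0.3367, 0.0437]
orientation: [180.0, 0.0, -169.1]
force: [-1.9, -1.5, 5.6]
finger_gap: 0.014
grasp_force: 39.9
```

Contact with the floor. Releasing and retreating.

>>> drive_tool(
  plan=[
    [-0.4,[0,0,0],0],
    [0,[0,0,0],0],
    [0.4,[0,0,0],0],
    [0.4,[0,0,0],0],
    [0.4,[0,0,0],0],
    [0.4,[0,0,0],0],
  ],
)

```text
clock: 18.52
ee_pos: [0.5498, 0.3367, 0.0432]
orientation: [180.0, -0.0, -169.1]
force: [0.1, 0.2, -0.1]
finger_gap: 0.0638
grasp_force: 0.0
```

>>> drive_tool(
  plan=[
    [0.4,[0,0,0.4],0],
    [0.4,[0,0,0.8],0],
    [0.4,[0,0,0.9],0],
    [0.4,[0,0,0.9],0],
    [0.4,[0,0,0.7],0],
    [0.4,[-0.8,0,0],0],
    [0.4,[-0.8,0,0],0],
    [0.4,[-0.8,0,0],0],
    [0.4,[0,0,0],0],
    [0.4,[0,0,0],0],
  ],
)

```text
clock: 19.77
ee_pos: [0.4546, 0.3368, 0.1923]
orientation: [180.0, 0.1, -169.1]
force: [-0.4, 0.2, 0.2]
finger_gap: 0.0645
grasp_force: 0.0
```

Run:
```python
from h import *
p=grab_frame('wrist'); q=grab_frame('scene')
save({'pixels':cv2.resize(np.hstack([p['pixels'],q['pixels']]),(800,300))},'e.png')
o=get_obs();print(o['ee_pos'],o['finger_gap'],o['force'])
```

```text
[0.45492169 0.33655692 0.19171712] 0.06459793510144222 [ 0.41918328 -0.46283672 -0.74917786]
```

View pics/e.png

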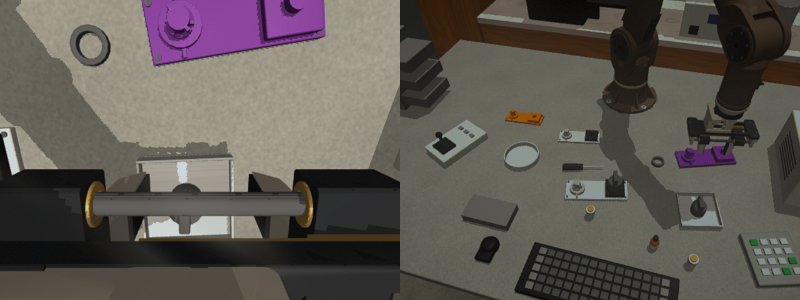

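The tested cap stands upright in the tray (combined picture, about (205,700)), the other cap is on its seat (about (185,616)), and the arm is clear.

```bash
python3 -c "
from h import *
print(hand_in())"
```

```text
the job is handed in; nothing more can be done
None
```

The cap on the gauge screwed fully home (about 80° of turn, sinking 6 mm), so I turned it back, lifted it off and stood it upright in the square tray; the other cap was left on its seat and the job is handed in, with no verdict returned.

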